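Free the jammed jaw of a board holder

ROBOT

A 6-joint arm with a two-finger parallel gripper is mounted at the origin on the work surface. World frame = base frame: x ahead of the robot, y to its left, z up, the work surface at z = 0. Lengths are in m, angles in rad, forces in N, time in s.
With the tool pointing down it reaches from about 0.35 to 0.85 m from the base axis. Payload 8.1 kg.
Tool frame: the origin (TCP) lies on the mounting face of the last link; the fingertips stand 186 mm ahead of it and the grasp point (between the pads) lies 167 mm ahead of it; z points along the fingers, y is the line along which they close (so a half turn about z gives the same grasp; the last joint's range is limited). The gripper opens to 93 mm and grips with 3 to 60 N. Pads are 15 mm wide; open, the fingers measure 128 mm over their backs; the gripper's body (75 mm by 188 mm) begins 65 mm behind the grasp point.
Start: joints at [-1.277, 0.13, 1.488, -0, 1.523, -0.085], TCP at [0.222, -0.557, 0.405] pointing down, gripper open.
Joint ranges: [-2.96, 2.96], [-0.89, 2.26], [0.02, 2.5], [-1.34, 4.48], [0, 2.73], [-2.66, 2.66]. Speed limits (rad/s): [2.39, 2.39, 2.79, 3.14, 3.14, 3.14].

INTERFACE

Orientations are given as a rotation vector (axis times angle).
In Python, from plant import read_state, read_camera, camera_params, close_job gives the robot as it stands. The module is installed in compiled form; this text tells all that it offers.
- The arm moves only by the tool servo_tool, never from a script. Its argument "increments" is a list of rows, each an object with "slide": the shift along the tool's x, y, z in mm, a list of three; "dr": the turn, a rotation vector about the tool's x, y, z in rad, a list of three; "jaw": the closure, from 0 (fully open) to 1 (shut). In form: [{"slide": [x, y, z], "dr": [ax, ay, az], "jaw": jaw}, ...]. A call has 1 to 20 rows; each row is the pose to reach, as a shift and turn from the pose commanded when the call began, along the tool's axes at that moment; what a row does not reach only later rows make up. A row lasts 1/10 s, in which the tool goes at most 50 mm and 8.59 degrees, less where a joint would pass 70% of its speed; a pose out of reach is approached as far as the arm can. A call with a gripper value outside its range is refused whole. The fingers move at their own pace and stop on an object; "force" is the grip in N (left out, the last holds). Time passes only in rows, so rows that repeat a pose let the fingers close. It gives the time, the measured TCP pose, the force, the opening and the grip force at its end, in the units of the state.
- read_state(): the state, without advancing time (a new reading comes with each control period).
- read_camera(name): name is "scene" or "top"; returns (picture, depth): 384x512x3 uint8, red, green, blue; 384x512 float32, m along the optical axis (not along the pixel's ray), 0 where there is no reading.
- camera_params(name): a dict with "fx", "fy", "cx", "cy" (pixels), "k1" (the pictures are not rectified: a ray, as slopes to the right and down, at radius r is drawn at 1 + k1 r^2 times it, then the intrinsics apply), "rvec" (rotation vector, rad) and "tvec" (3), from world to camera coordinates, as OpenCV has them. Camera axes: x right, y down, z forward; pixel columns grow to the right and rows downward; lengths in m; the calibration is good to about 2 mm. A picture is of the moment at which its call begins. camera_params takes no time and is no camera call.
- close_job(): hands the job in; it is judged then, once.
The state is a dict: "t": time; "q": joint angles; "dq": joint speeds; "joint_torque": joint torques, N m; "tool_pos": TCP position; "orientation": TCP orientation; "force": force on the tool from outside, world axes, zero at the start; "wrist_torque": the same for the moment, N m; "opening": finger opening in m; "gripper_force": force on a finger pad.
Only numpy, scipy, OpenCV 4.12 (cv2) and the standard library are available. Lean on these libraries where they do the work, as an engineer would, in place of code of your own. Each camera call takes 0.05 s, during which the arm holds its last target. There are 200 camera calls.

TASK

The moving jaw of the circuit-board holder has jammed on its two rods. Pick up the mallet and work the jaw along with light, pressing taps on its two feet in turn, a few millimetres at a time, until both feet are up against the stop collars; tap gently, because a hard blow or a push that gets one foot far ahead of the other bends the jaw, and use only the mallet on the jaw. Then set the mallet down flat on the bench mat, clear of the holder, and leave the other things on the bench where they are.

Things in the scene. Friction and masses are not known exactly. Their poses are not given: they have to be found in the camera images.
- holder: circuit-board holder, fixed to the bench: two 10 mm steel rods along its y (x = -55 and +55 mm, 24 mm above the table, y = -119 to +100 mm). Origin on the table midway between the rods, z up. Fixed red upright at y = +80 mm, 95 mm high. Each rod has a stop collar with a rubber washer, outer face at y = +29 mm. Low red rail (24 mm) under the rod ends at y = -105 mm.
- near_face (a point): middle of the outer face, the one to tap, of the near foot of the moving jaw (red block 34 wide across the rods, 24 thick along them, 12 to 82 mm above the table, on the rod nearer to the robot). 62 mm above the table. Axes as the holder's: a tap pushes to +y. The face is flat and clear of the rod from 35 to 80 mm height; the rod runs on under it.
- far_face (a point): middle of the outer face, the one to tap, of the far foot of the moving jaw (red block 34 wide across the rods, 24 thick along them, 12 to 82 mm above the table, on the rod farther from the robot). 62 mm above the table. Axes as the holder's: a tap pushes to +y. The face is flat and clear of the rod from 35 to 80 mm height; the rod runs on under it.
- near_foot (a joint): travel of the near foot along its rod, m: grows towards the holder's +y, 0.016 when its brass bush touches the rubber washer of its stop collar (a soft stop; it cannot go farther). Starts between 0.003 and 0.009.
- far_foot (a joint): travel of the far foot along its rod, m: grows towards the holder's +y, 0.016 when its brass bush touches the rubber washer of its stop collar (a soft stop; it cannot go farther). Starts between 0.003 and 0.009.
- near_part: near foot as a body; origin on the table under the middle of the foot, 12 mm behind the face to tap; axes as the holder's. A springy steel strip with black pads, 10 mm or more behind the tapped faces and 45 to 71 mm high, joins the feet. A foot gives at about 10.5 N, plus about 3 N for each mm that it is ahead of the other foot, less 3 N for each mm behind.
- far_part: far foot as a body, origin and axes likewise; it behaves alike. Pushing both feet at once, or in the middle, takes 21 N. The jaw is bent and the job spoilt once a foot is pressed with more than 18 N: stopping at about 14 N is safe and moves a foot 2 to 3 mm a turn; a foot that no longer moves then, though not ahead, is home.
- mallet: mallet, about 0.2 kg, lying flat: white round head 40 mm thick, 80 mm long, dark rubber faces; flat-sided wooden handle 22 wide x 26 high with a 36 x 40 mm square end. Origin on the handle axis, 20 mm above the table when lying; x along the handle to the head, y along the head, z up. Head axis at x = +75 mm, faces at y = -40 and +40 mm; bare handle x = -76 to +55 mm: grip it at the origin.
- board: small green circuit board, 50 x 36 x 4 mm, lying on the table inside the holder; leave it alone. Origin under its centre.
- spool: grey solder spool, 56 mm wide, 40 mm high; leave it alone. Origin under its centre.
- tin: small open metal cup, 60 mm wide, 35 mm high; leave it alone. Origin under its centre.
- flux: small amber bottle, 34 mm wide, 75 mm high; leave it alone. Origin under its centre.
- driver: screwdriver with black handle, 160 mm long, lying; leave it alone. Origin under its middle.
- cutters: side cutters with yellow handles, 140 mm long, lying; leave them alone. Origin under the pivot.
- tipjar: small clear jar, 36 mm wide, 45 mm high; leave it alone. Origin under its centre.
- mat: grey bench mat, 460 x 920 mm, 1 mm thin and flush with the table for all purposes. Origin at its centre, x across its 460 mm, y along its 920 mm.

How it is judged:
By the outcome, as a careful person would: the job done as asked, in the order asked, and still so for the second after the job is handed in, with the robot touching nothing.
It also fails if it takes over 72 s, if anything falls off the work surface, if the arm or the gripper's body presses on something with over 40 N, if the wrist force passes 120 N, or if a joint passes its speed limit or range.

## Working session

There is one attempt and no reset: what is moved stays moved. The work goes in short steps, Python scripts to look and compute and a tool call to move; the robot and the scene stay as the last step left them, time stands still between calls to the robot, and variables do not carry over. Pictures are saved under pics/ and viewed, at most 10 in all, crops included, and the job is handed in when it is done.

Besides the shell and the picture viewer there is one more tool, called after "Request:" by a JSON object that holds its "op" and its "data", one argument or row to a line. servo_tool: Moves the arm, as the interface text tells. Its arguments: {"type":"object","properties":{"increments":{"type":"array"},"force":{"type":"number"}},"required":["increments"]}

```bash
mkdir -p pics; cat > h.py <<'E'
import numpy as np, cv2
from plant import read_state, read_camera, camera_params, close_job
def cam(n):
    p=camera_params(n); R=cv2.Rodrigues(np.array(p["rvec"],float))[0]; t=np.array(p["tvec"],float).ravel(); return p,R,t
def slopes(p,uv):
    uv=np.atleast_2d(np.array(uv,float)); d=np.c_[(uv[:,0]-p["cx"])/p["fx"],(uv[:,1]-p["cy"])/p["fy"]]; s=d.copy()
    for _ in range(20): s=d/(1+p["k1"]*(s**2).sum(1))[:,None]
    return s
def on_plane(n,uv,z):
    p,R,t=cam(n); s=slopes(p,uv); d=np.c_[s,np.ones(len(s))]@R; c=-R.T@t
    return c+d*((z-c[2])/d[:,2])[:,None]
def cloud(n,D):
    p,R,t=cam(n); v,u=np.mgrid[0:384,0:512]; s=slopes(p,np.c_[u.ravel(),v.ravel()])
    z=D.ravel().astype(float); P=np.c_[s*z[:,None],z]; P=(P-t)@R; P[z==0]=np.nan
    return P.reshape(384,512,3)
E
python3 - <<'E'
from h import *
for n in("scene","top"):
    I,D=read_camera(n); cv2.imwrite(f"pics/{n}0.png",cv2.resize(I[:,:,::-1],(800,600))); np.savez(f"{n}0.npz",I=I,D=D)
    p,R,t=cam(n); print(n,-R.T@t,R[2],p["fx"],p["k1"])
print(read_state())
E
```

```text
scene [ 1.05810726 -0.80198822  0.87785649] [-0.3535856   0.65013524 -0.67253356] 379.033458132977 0.005013085560615081
top [0.42126804 0.00689103 1.22286054] [ 0.18995886 -0.01317948 -0.98170359] 370.5087367717758 -0.051084149978614934
{'t': 0.1, 'q': array([-1.27739665e+00,  1.31051899e-01,  1.48916923e+00, -1.37172900e-05,
        1.52300961e+00, -8.54458680e-02]), 'dq': array([ 0.00025838, -0.00246917, -0.00143578,  0.00194478, -0.00162504,
       -0.00060261]), 'joint_torque': array([ 2.09998805e-03, -5.61339605e+01, -4.93097377e+01,  7.71413161e-02,
        2.91301747e-02, -5.71913392e-05]), 'tool_pos': array([ 0.22184049, -0.5572559 ,  0.40381289]), 'orientation': array([-3.08380035e+00, -5.91231366e-01,  2.88316426e-04]), 'force': array([ 0.34779172, -0.09808881, -0.18782064]), 'wrist_torque': array([ 0.02790051,  0.00608857, -0.02833686]), 'gripper_force': 0.0, 'opening': 0.09285012664362574}
```

View pics/top0.png

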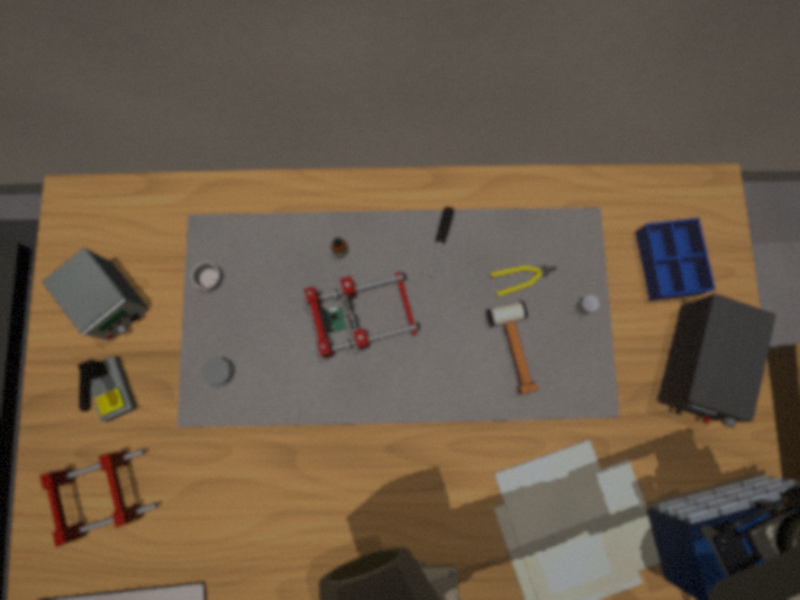

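View pics/scene0.png

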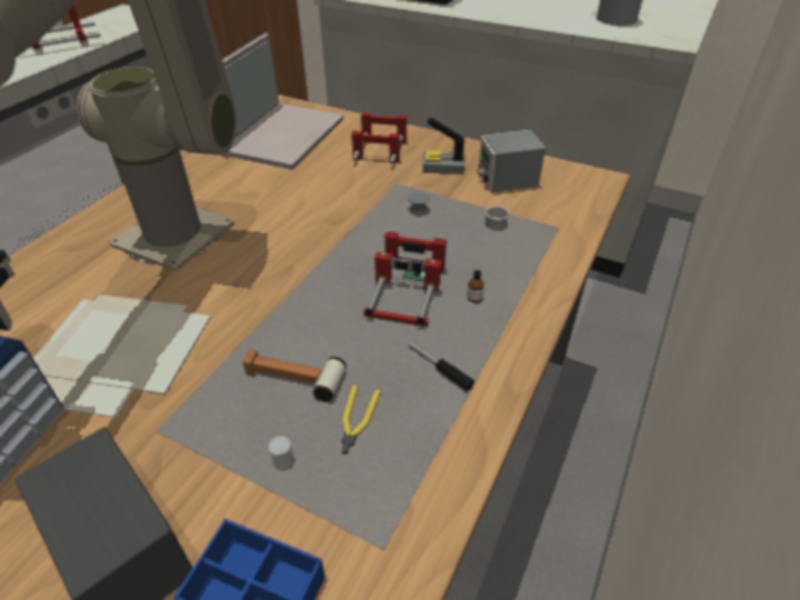

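The top view (800x600) shows the mallet with its handle running from (527,388) to its head at (507,314). The holder's feet are at (361,338), near, and (348,286), far. The upright is at (318,320) and the rail at (407,305). The scene view agrees, with the cutters just beyond the head.

```bash
python3 - <<'E'
from h import *
for n,box in(("top",(290,270,430,365)),("scene",(350,220,460,335))):
    z=np.load(f"{n}0.npz");I,D=z["I"],z["D"];C=cloud(n,D)
    H=cv2.cvtColor(I,cv2.COLOR_RGB2HSV).astype(int)
    x0,y0,x1,y1=[int(b*.64) for b in box]
    m=np.zeros((384,512),bool); m[y0:y1,x0:x1]=1
    red=m&((H[...,0]<8)|(H[...,0]>172))&(H[...,1]>140)&(H[...,2]>50)
    k,L,S,c=cv2.connectedComponentsWithStats(red.astype(np.uint8))
    print(n,"red")
    for i in range(1,k):
        if S[i,4]>12:
            P=C[L==i]; P=P[np.isfinite(P[:,0])]; print(S[i],c[i].round(1),np.median(P,0).round(3),np.percentile(P,[3,97],axis=0).round(3).tolist())
    mb=(480,290,545,400) if n=="top" else (235,340,350,405)
    x0,y0,x1,y1=[int(b*.64) for b in mb]
    m=np.zeros((384,512),bool); m[y0:y1,x0:x1]=1
    wood=m&(H[...,0]<18)&(H[...,1]>110)&(H[...,2]>60)
    white=m&(H[...,2]>165)&(H[...,1]<70)
    for nm,w,zz in(("wood",wood,.033),("white",white,.04)):
        k,L,S,c=cv2.connectedComponentsWithStats(w.astype(np.uint8));i=1+np.argmax(S[1:,4])
        v,u=np.where(L==i);P=C[L==i];P=P[np.isfinite(P[:,0])]
        Q=on_plane(n,np.c_[u,v],zz)[:,:2];e=np.linalg.svd(Q-Q.mean(0),full_matrices=False)[2][0]
        s=(Q-Q.mean(0))@e
        print(nm,S[i],c[i].round(1),"ray ctr",Q.mean(0).round(4),"dir",e.round(3),"ext",s.min().round(3),s.max().round(3),"cloud",np.median(P,0).round(3),np.percentile(P[:,2],[5,50,95]).round(3))
E
```

```text
top red
[219 178   8  12  61] [222.8 183.5] [0.659 0.094 0.081] [[0.649, 0.085, 0.05], [0.678, 0.107, 0.087]]
[255 180  10  27  70] [259.3 192.8] [ 0.641 -0.02   0.018] [[0.597, -0.032, 0.014], [0.683, -0.007, 0.022]]
[196 184  16  44 227] [203.6 205.9] [0.591 0.155 0.079] [[0.528, 0.136, 0.055], [0.656, 0.176, 0.087]]
[227 211   9  11  62] [231.1 216.2] [0.555 0.07  0.083] [[0.542, 0.059, 0.062], [0.573, 0.082, 0.087]]
wood [323 206  21  46 340] [332.2 229.7] ray ctr [ 0.5129 -0.2519] dir [-0.975 -0.222] ext -0.079 0.069 cloud [ 0.511 -0.251  0.035] [0.028 0.035 0.042]Traceback (most recent call last):
  File "<stdin>", line 19, in <module>
    return _wrapfunc(a, 'argmax', axis=axis, out=out, **kwds)
    return bound(*args, **kwds)
ValueError: attempt to get argmax of an empty sequence
```

```bash
python3 - <<'E'
from h import *
for n,box,mb in(("top",(290,270,430,365),(480,290,545,400)),("scene",(350,220,460,335),(235,340,350,405))):
    z=np.load(f"{n}0.npz");I,D=z["I"],z["D"];C=cloud(n,D)
    H=cv2.cvtColor(I,cv2.COLOR_RGB2HSV).astype(int)
    def M(b):
        m=np.zeros((384,512),bool); x0,y0,x1,y1=[int(q*.64) for q in b]; m[y0:y1,x0:x1]=1; return m
    white=M(mb)&(H[...,2]>(120 if n=="top" else 110))&(H[...,1]<80)
    P=C[white];P=P[P[:,2]>.025]
    print(n,"white",white.sum(),"cloud med",np.median(P,0).round(3),"pct",np.percentile(P,[3,97],axis=0).round(3).tolist())
    wood=M(mb)&(H[...,0]<18)&(H[...,1]>110)&(H[...,2]>60); P=C[wood]; P=P[(P[:,2]>.02)&(P[:,2]<.05)]
    # centreline of handle by x slices
    for a in np.arange(.44,.60,.02):
        q=P[(P[:,0]>=a)&(P[:,0]<a+.02)]
        if len(q)>4: print("  x%.2f"%(a+.01),len(q),"y",q[:,1].min().round(4),q[:,1].max().round(4),q.mean(0).round(4))
    red=M(box)&((H[...,0]<8)|(H[...,0]>172))&(H[...,1]>140)&(H[...,2]>50)
    k,L,S,c=cv2.connectedComponentsWithStats(red.astype(np.uint8))
    for i in range(1,k):
        if S[i,4]<13: continue
        P=C[L==i];zt=np.nanpercentile(P[:,2],97);
        T=P[P[:,2]>zt-.012]; r=cv2.minAreaRect(T[:,:2].astype(np.float32)*1000)
        print(" red",c[i].round(1),"ztop",zt.round(3),"n",len(T),"mean",T.mean(0).round(4),"rect",np.round(r[0],1),np.round(r[1],1),round(r[2],1))
E
```

```text
top white 193 cloud med [ 0.609 -0.232  0.039] pct [[0.593, -0.26, 0.032], [0.626, -0.204, 0.044]]
  x0.45 52 y -0.2815 -0.248 [ 0.4527 -0.2635  0.0401]
  x0.47 49 y -0.2801 -0.2502 [ 0.4699 -0.2612  0.0342]
  x0.49 43 y -0.2687 -0.2453 [ 0.4904 -0.2567  0.0336]
  x0.51 43 y -0.2641 -0.2409 [ 0.5098 -0.2524  0.0339]
  x0.53 43 y -0.2585 -0.2371 [ 0.5293 -0.2477  0.0334]
  x0.55 42 y -0.2553 -0.2322 [ 0.5495 -0.2435  0.034 ]
  x0.57 47 y -0.2515 -0.2278 [ 0.5701 -0.2391  0.0336]
  x0.59 19 y -0.2458 -0.2257 [ 0.5852 -0.2358  0.034 ]
 red [222.8 183.5] ztop 0.087 n 51 mean [0.663  0.0962 0.0824] rect [664.8  96.9] [30.4 20.3] 13.1
 red [259.3 192.8] ztop 0.022 n 70 mean [ 0.6405 -0.0203  0.0179] rect [639.8 -20.3] [92.3  8.3] 14.0
 red [203.6 205.9] ztop 0.087 n 181 mean [0.5925 0.1563 0.081 ] rect [593.7 157.1] [136.1  19. ] 14.4
 red [231.1 216.2] ztop 0.087 n 57 mean [0.5575 0.0706 0.0827] rect [558.2  70.6] [31.3 20. ] 13.2
scene white 2199 cloud med [ 0.614 -0.234  0.036] pct [[0.593, -0.261, 0.027], [0.632, -0.2, 0.041]]
  x0.45 35 y -0.2838 -0.2502 [ 0.4552 -0.2671  0.0376]
  x0.47 68 y -0.2839 -0.2531 [ 0.4676 -0.2695  0.0315]
  x0.49 49 y -0.2721 -0.2494 [ 0.4903 -0.2622  0.0304]
  x0.51 48 y -0.2678 -0.2466 [ 0.5096 -0.2584  0.03  ]
  x0.53 48 y -0.2632 -0.238 [ 0.5298 -0.2533  0.0301]
  x0.55 50 y -0.2587 -0.2371 [ 0.5499 -0.2493  0.0304]
  x0.57 53 y -0.2547 -0.2308 [ 0.5698 -0.2451  0.0301]
  x0.59 33 y -0.2503 -0.2292 [ 0.5862 -0.2412  0.0305]
 red [263.9 164.3] ztop 0.084 n 226 mean [0.6089 0.1232 0.0789] rect [607.3 118.2] [139.7  96.4] 13.3
 red [252.1 202.4] ztop 0.02 n 103 mean [ 0.6391 -0.025   0.0149] rect [641.  -23.6] [99.5 15. ] 11.2
```

Request:
{"op": "servo_tool", "data": {
  "increments": [
    {"slide":[407,-170,100],"dr":[0,0,0.164],"jaw":0},
    {"slide":[407,-170,100],"dr":[0,0,0.164],"jaw":0},
    {"slide":[407,-170,100],"dr":[0,0,0.164],"jaw":0},
    {"slide":[407,-170,100],"dr":[0,0,0.164],"jaw":0},
    {"slide":[407,-170,100],"dr":[0,0,0.164],"jaw":0},
    {"slide":[407,-170,100],"dr":[0,0,0.164],"jaw":0},
    {"slide":[407,-170,100],"dr":[0,0,0.164],"jaw":0},
    {"slide":[407,-170,100],"dr":[0,0,0.164],"jaw":0},
    {"slide":[407,-170,100],"dr":[0,0,0.164],"jaw":0},
    {"slide":[407,-170,100],"dr":[0,0,0.164],"jaw":0},
    {"slide":[407,-170,100],"dr":[0,0,0.164],"jaw":0},
    {"slide":[407,-170,100],"dr":[0,0,0.164],"jaw":0},
    {"slide":[407,-170,100],"dr":[0,0,0.164],"jaw":0}
  ]
}}

```text
t: 1.4
tool_pos: [0.5365, -0.2503, 0.3052]
orientation: [3.123, 0.334, 0.0]
force: [0.0, -0.8, 0.1]
opening: 0.0927
gripper_force: 0.0
```

Request:
{"op": "servo_tool", "data": {
  "increments": [
    {"slide":[1,-1,40],"dr":[0,0,0],"jaw":0},
    {"slide":[1,-1,80],"dr":[0,0,0],"jaw":0},
    {"slide":[1,-1,105],"dr":[0,0,0],"jaw":0},
    {"slide":[1,-1,114],"dr":[0,0,0],"jaw":0},
    {"slide":[1,-1,114],"dr":[0,0,0],"jaw":0},
    {"slide":[1,-1,114],"dr":[0,0,0],"jaw":0.4},
    {"slide":[1,-1,114],"dr":[0,0,0],"jaw":0.6},
    {"slide":[1,-1,114],"dr":[0,0,0],"jaw":0.8},
    {"slide":[1,-1,114],"dr":[0,0,0],"jaw":1},
    {"slide":[1,-1,114],"dr":[0,0,0],"jaw":1},
    {"slide":[1,-1,114],"dr":[0,0,0],"jaw":1},
    {"slide":[1,-1,114],"dr":[0,0,0],"jaw":1},
    {"slide":[1,-1,114],"dr":[0,0,0],"jaw":1},
    {"slide":[1,-1,114],"dr":[0,0,0],"jaw":1},
    {"slide":[1,-1,114],"dr":[0,0,0],"jaw":1}
  ],
  "force": 60
}}

```text
t: 2.9
tool_pos: [0.5379, -0.2477, 0.1907]
orientation: [-3.123, -0.337, 0.0]
force: [0.4, 0.2, 0.4]
opening: 0.0216
gripper_force: 60.0
```

Request:
{"op": "servo_tool", "data": {
  "increments": [
    {"slide":[0,0,-20],"dr":[0,0,0],"jaw":1},
    {"slide":[0,0,-50],"dr":[0,0,0],"jaw":1},
    {"slide":[0,0,-85],"dr":[0,0,0],"jaw":1},
    {"slide":[0,0,-110],"dr":[0,0,0],"jaw":1},
    {"slide":[3,-30,-110],"dr":[0,0,-0.031],"jaw":1},
    {"slide":[6,-65,-110],"dr":[0,0,-0.031],"jaw":1},
    {"slide":[8,-105,-110],"dr":[0,0,-0.031],"jaw":1},
    {"slide":[11,-145,-110],"dr":[0,0,-0.031],"jaw":1},
    {"slide":[14,-185,-110],"dr":[0,0,-0.031],"jaw":1},
    {"slide":[15,-215,-110],"dr":[0,0,-0.031],"jaw":1},
    {"slide":[16,-237,-110],"dr":[0,0,-0.031],"jaw":1},
    {"slide":[16,-237,-110],"dr":[0,0,-0.031],"jaw":1},
    {"slide":[16,-237,-110],"dr":[0,0,-0.031],"jaw":1}
  ]
}}

```text
t: 4.2
tool_pos: [0.5029, -0.0126, 0.3005]
orientation: [3.117, 0.387, -0.001]
force: [0.9, -0.5, -2.0]
opening: 0.0216
gripper_force: 60.0
```

```bash
python3 - <<'E'
from h import *
print(read_state()["force"])
out=[]
for n in("scene","top"):
    I,D=read_camera(n); np.savez(f"{n}1.npz",I=I,D=D)
    c=I[110:240,180:340] if n=="scene" else I[130:260,170:330]
    out.append(cv2.resize(c,(400,325),interpolation=cv2.INTER_CUBIC))
    C=cloud(n,D);H=cv2.cvtColor(I,cv2.COLOR_RGB2HSV).astype(int)
    near=(np.abs(C[...,0]-.58)<.06)&(np.abs(C[...,1]-.0)<.07)&(C[...,2]>.07)&(C[...,2]<.17)
    P=C[near&(H[...,1]<90)&(H[...,2]>110)];print(n,"head",len(P),np.median(P,0).round(4),np.percentile(P,[3,97],axis=0).round(3).tolist())
cv2.imwrite("pics/hold.png",np.hstack(out)[:,:,::-1])
E
```

```text
[ 0.94692122 -0.52358372 -2.03592278]
scene head 143 [0.5799 0.0061 0.1466] [[0.552, -0.023, 0.137], [0.596, 0.036, 0.15]]
  return _methods._mean(a, axis=axis, dtype=dtype,
  ret = um.true_divide(
Traceback (most recent call last):
IndexError: index -1 is out of bounds for axis 0 with size 0
```

Request:
{"op": "servo_tool", "data": {
  "increments": [
    {"slide":[0,0,25],"dr":[0,0,0],"jaw":1},
    {"slide":[0,0,50],"dr":[0,0,0],"jaw":1},
    {"slide":[0,0,68],"dr":[0,0,0],"jaw":1},
    {"slide":[0,0,68],"dr":[0,0,0],"jaw":1},
    {"slide":[0,0,68],"dr":[0,0,0],"jaw":1}
  ]
}}

```text
t: 4.8
tool_pos: [0.5032, -0.0136, 0.2328]
orientation: [-3.118, -0.383, 0.001]
force: [-0.3, 0.0, -2.0]
opening: 0.0214
gripper_force: 60.0
```

```bash
python3 - <<'E'
from h import *
print(read_state()["force"])
I,D=read_camera("scene"); np.savez("scene1.npz",I=I,D=D)
cv2.imwrite("pics/near1.png",cv2.resize(I[110:240,180:340],(720,585),interpolation=cv2.INTER_CUBIC)[:,:,::-1])
E
```

```text
[-0.32982688  0.00353434 -1.9758334 ]
```

View pics/near1.png

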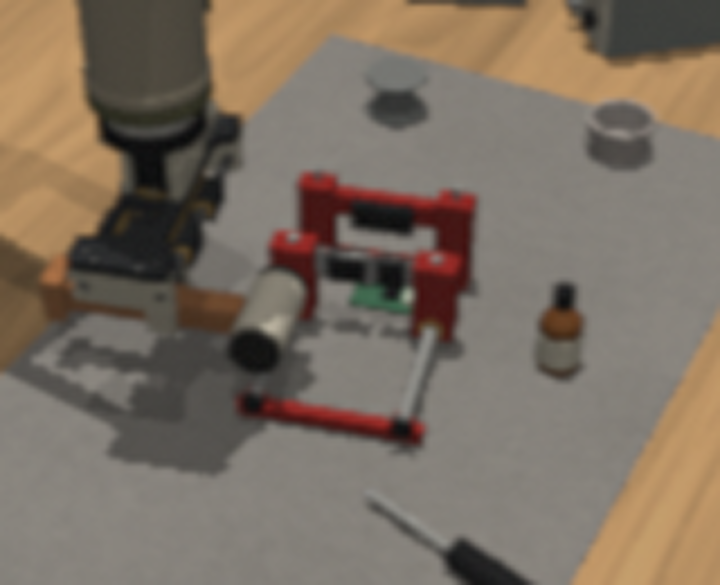

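The scene crop shows the mallet head at (270,320) in line with the near foot at (295,270). It is a little short of the foot and clear of the rod and rail. Next I close in slowly.

Request:
{"op": "servo_tool", "data": {
  "increments": [
    {"slide":[0,-3,0],"dr":[0,0,0],"jaw":1},
    {"slide":[0,-6,0],"dr":[0,0,0],"jaw":1},
    {"slide":[0,-8,0],"dr":[0,0,0],"jaw":1},
    {"slide":[0,-8.5,0],"dr":[0,0,0],"jaw":1},
    {"slide":[0,-9,0],"dr":[0,0,0],"jaw":1},
    {"slide":[0,-9.5,0],"dr":[0,0,0],"jaw":1},
    {"slide":[0,-10,0],"dr":[0,0,0],"jaw":1}
  ]
}}

```text
t: 5.55
tool_pos: [0.5006, -0.0031, 0.2327]
orientation: [-3.118, -0.385, 0.0]
force: [-0.1, 0.1, -1.0]
opening: 0.0215
gripper_force: 60.0
```

```bash
cat > s.py <<'E'
from h import *
s=read_state(); ey=np.array([-.2436,.970]); ex=np.array([.970,.2436]); d=s["tool_pos"][:2]-[.6137,.0805]
print("t %.2f"%s["t"],"holder xy mm",(1000*np.array([d@ex,d@ey])).round(2),"z",s["tool_pos"][2].round(4),"push N",-(s["force"][:2]@ey).round(2),"fx",(s["force"][:2]@ex).round(2),"wt",s["wrist_torque"].round(2),"jt",s["joint_torque"].round(1)[0])
E
python3 s.py
```

```text
t 5.55 holder xy mm [-130.07  -53.56] z 0.2327 push N -0.08 fx -0.03 wt [0.01 0.06 0.01] jt -0.0
```

Request:
{"op": "servo_tool", "data": {
  "increments": [
    {"slide":[0,-0.6,0],"dr":[0,0,0],"jaw":1},
    {"slide":[0,-1.2,0],"dr":[0,0,0],"jaw":1},
    {"slide":[0,-1.8,0],"dr":[0,0,0],"jaw":1},
    {"slide":[0,-2.4,0],"dr":[0,0,0],"jaw":1},
    {"slide":[0,-3,0],"dr":[0,0,0],"jaw":1},
    {"slide":[0,-3,0],"dr":[0,0,0],"jaw":1}
  ]
}}

```text
t: 6.15
tool_pos: [0.4999, -0.0001, 0.2327]
orientation: [-3.118, -0.385, 0.0]
force: [0.1, -0.3, -2.2]
opening: 0.0215
gripper_force: 60.0
```

```bash
python3 s.py
```

```text
t 6.15 holder xy mm [-130.07  -50.5 ] z 0.2327 push N 0.32 fx 0.05 wt [-0.04  0.05 -0.04] jt 0.0
```

Request:
{"op": "servo_tool", "data": {
  "increments": [
    {"slide":[0,-0.5,0],"dr":[0,0,0],"jaw":1},
    {"slide":[0,-1,0],"dr":[0,0,0],"jaw":1},
    {"slide":[0,-1.5,0],"dr":[0,0,0],"jaw":1},
    {"slide":[0,-1.5,0],"dr":[0,0,0],"jaw":1}
  ]
}}

```text
t: 6.55
tool_pos: [0.4995, 0.0013, 0.2327]
orientation: [-3.118, -0.385, 0.0]
force: [-0.7, -0.3, -2.2]
opening: 0.0218
gripper_force: 60.0
```

Request:
{"op": "servo_tool", "data": {
  "increments": [
    {"slide":[0,-0.5,0],"dr":[0,0,0],"jaw":1},
    {"slide":[0,-1,0],"dr":[0,0,0],"jaw":1},
    {"slide":[0,-1.5,0],"dr":[0,0,0],"jaw":1},
    {"slide":[0,-1.5,0],"dr":[0,0,0],"jaw":1}
  ]
}}

```text
t: 6.95
tool_pos: [0.4991, 0.0027, 0.2327]
orientation: [-3.118, -0.385, 0.0]
force: [-0.5, -0.3, -2.9]
opening: 0.0219
gripper_force: 60.0
```

Request:
{"op": "servo_tool", "data": {
  "increments": [
    {"slide":[0,-0.5,0],"dr":[0,0,0],"jaw":1},
    {"slide":[0,-1,0],"dr":[0,0,0],"jaw":1},
    {"slide":[0,-1.5,0],"dr":[0,0,0],"jaw":1},
    {"slide":[0,-1.5,0],"dr":[0,0,0],"jaw":1}
  ]
}}

```text
t: 7.35
tool_pos: [0.4988, 0.0041, 0.2327]
orientation: [3.118, 0.385, 0.0]
force: [0.1, -1.0, -1.7]
opening: 0.0215
gripper_force: 60.0
```

Request:
{"op": "servo_tool", "data": {
  "increments": [
    {"slide":[0,-0.5,0],"dr":[0,0,0],"jaw":1},
    {"slide":[0,-1,0],"dr":[0,0,0],"jaw":1},
    {"slide":[0,-1,0],"dr":[0,0,0],"jaw":1}
  ]
}}

```text
t: 7.65
tool_pos: [0.4985, 0.0047, 0.2327]
orientation: [3.117, 0.384, -0.0]
force: [-2.2, -5.2, -2.1]
opening: 0.0217
gripper_force: 60.0
```

```bash
python3 s.py
```

```text
t 7.65 holder xy mm [-130.19  -45.47] z 0.2327 push N 4.52 fx -3.4 wt [-0.77  0.26 -0.35] jt 2.9
```

Request:
{"op": "servo_tool", "data": {
  "increments": [
    {"slide":[0,-0.4,0],"dr":[0,0,0],"jaw":1},
    {"slide":[0,-0.8,0],"dr":[0,0,0],"jaw":1},
    {"slide":[0,-0.8,0],"dr":[0,0,0],"jaw":1}
  ]
}}

```text
t: 7.95
tool_pos: [0.4983, 0.0051, 0.2328]
orientation: [3.116, 0.384, -0.0]
force: [-1.1, -7.2, -2.5]
opening: 0.0218
gripper_force: 60.1
```

```bash
python3 s.py
```

```text
t 7.95 holder xy mm [-130.26  -45.03] z 0.2328 push N 6.72 fx -2.85 wt [-1.22  0.23 -0.5 ] jt 4.4
```

Request:
{"op": "servo_tool", "data": {
  "increments": [
    {"slide":[0,-0.4,0],"dr":[0,0,0],"jaw":1},
    {"slide":[0,-0.8,0],"dr":[0,0,0],"jaw":1},
    {"slide":[0,-1.2,0],"dr":[0,0,0],"jaw":1},
    {"slide":[0,-1.2,0],"dr":[0,0,0],"jaw":1}
  ]
}}

```text
t: 8.35
tool_pos: [0.4981, 0.0058, 0.2328]
orientation: [3.116, 0.383, -0.001]
force: [-0.9, -10.5, -2.9]
opening: 0.0219
gripper_force: 60.1
```

```bash
python3 s.py
```

```text
t 8.35 holder xy mm [-130.32  -44.3 ] z 0.2328 push N 9.97 fx -3.44 wt [-1.77  0.22 -0.54] jt 6.2
```

Request:
{"op": "servo_tool", "data": {
  "increments": [
    {"slide":[0,-0.4,0],"dr":[0,0,0],"jaw":1},
    {"slide":[0,-0.8,0],"dr":[0,0,0],"jaw":1},
    {"slide":[0,-1.2,0],"dr":[0,0,0],"jaw":1},
    {"slide":[0,-1.2,0],"dr":[0,0,0],"jaw":1}
  ]
}}

```text
t: 8.75
tool_pos: [0.4978, 0.0067, 0.2328]
orientation: [3.115, 0.383, -0.001]
force: [-0.7, -13.4, -2.2]
opening: 0.0216
gripper_force: 60.2
```

```bash
python3 s.py
```

```text
t 8.75 holder xy mm [-130.39  -43.39] z 0.2328 push N 12.84 fx -3.97 wt [-2.05  0.23 -0.67] jt 7.2
```

Request:
{"op": "servo_tool", "data": {
  "increments": [
    {"slide":[0,-0.3,0],"dr":[0,0,0],"jaw":1},
    {"slide":[0,-0.6,0],"dr":[0,0,0],"jaw":1},
    {"slide":[0,-0.6,0],"dr":[0,0,0],"jaw":1}
  ]
}}

```text
t: 9.05
tool_pos: [0.4977, 0.0071, 0.2328]
orientation: [3.115, 0.383, -0.001]
force: [-0.6, -14.5, -2.4]
opening: 0.0216
gripper_force: 60.2
```

```bash
python3 s.py
```

```text
t 9.05 holder xy mm [-130.42  -42.92] z 0.2328 push N 13.95 fx -4.1 wt [-2.24  0.25 -0.74] jt 7.7
```

Request:
{"op": "servo_tool", "data": {
  "increments": [
    {"slide":[0,7,0],"dr":[0,0,0],"jaw":1},
    {"slide":[0,15,0],"dr":[0,0,0],"jaw":1},
    {"slide":[25,15,0],"dr":[0,0,0],"jaw":1},
    {"slide":[55,15,0],"dr":[0,0,0],"jaw":1},
    {"slide":[85,15,0],"dr":[0,0,0],"jaw":1},
    {"slide":[105,15,0],"dr":[0,0,0],"jaw":1},
    {"slide":[110,15,0],"dr":[0,0,0],"jaw":1},
    {"slide":[110,15,0],"dr":[0,0,0],"jaw":1},
    {"slide":[110,11,0],"dr":[0,0,0],"jaw":1},
    {"slide":[110,7.5,0],"dr":[0,0,0],"jaw":1},
    {"slide":[110,6.5,0],"dr":[0,0,0],"jaw":1},
    {"slide":[110,6,0],"dr":[0,0,0],"jaw":1},
    {"slide":[110,5.5,0],"dr":[0,0,0],"jaw":1},
    {"slide":[110,5,0],"dr":[0,0,0],"jaw":1},
    {"slide":[110,5,0],"dr":[0,0,0],"jaw":1}
  ]
}}

```text
t: 10.55
tool_pos: [0.6055, 0.0305, 0.2328]
orientation: [3.118, 0.385, 0.0]
force: [-0.3, -1.4, -2.6]
opening: 0.0218
gripper_force: 60.0
```

```bash
python3 s.py; python3 - <<'E'
from h import *
I,D=read_camera("scene"); np.savez("scene2.npz",I=I,D=D)
cv2.imwrite("pics/far1.png",cv2.resize(I[110:240,180:340],(720,585),interpolation=cv2.INTER_CUBIC)[:,:,::-1])
E
```

```text
t 10.55 holder xy mm [-20.11 -46.55] z 0.2328 push N 1.32 fx -0.67 wt [-0.21  0.15 -0.1 ] jt 1.2
```

View pics/far1.png

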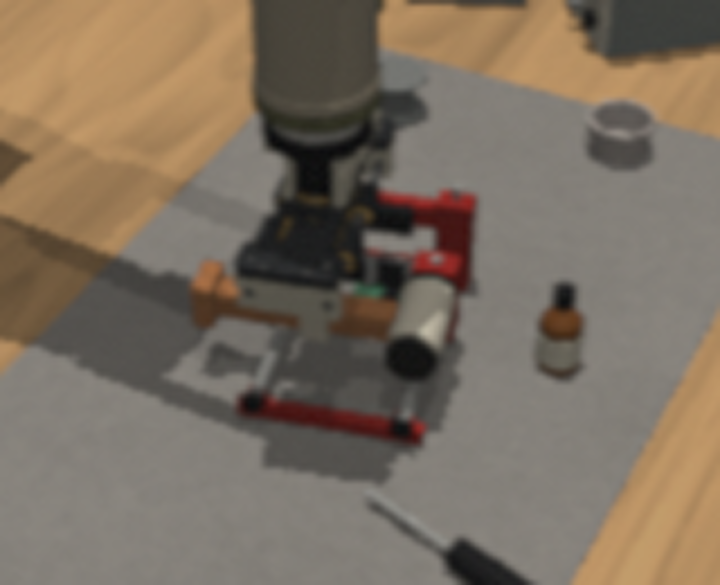

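The head at (425,320) is against the far foot (440,275). The contact reading is 1.3 N. Now I press.

Request:
{"op": "servo_tool", "data": {
  "increments": [
    {"slide":[0,-0.5,0],"dr":[0,0,0],"jaw":1},
    {"slide":[0,-1,0],"dr":[0,0,0],"jaw":1},
    {"slide":[0,-1.5,0],"dr":[0,0,0],"jaw":1},
    {"slide":[0,-2,0],"dr":[0,0,0],"jaw":1},
    {"slide":[0,-2.5,0],"dr":[0,0,0],"jaw":1},
    {"slide":[0,-2.5,0],"dr":[0,0,0],"jaw":1}
  ]
}}

```text
t: 11.2
tool_pos: [0.605, 0.032, 0.2328]
orientation: [3.116, 0.383, -0.0]
force: [-1.3, -7.4, -0.9]
opening: 0.0208
gripper_force: 60.1
```

```bash
python3 s.py
```

```text
t 11.20 holder xy mm [-20.24 -44.97] z 0.2328 push N 6.9 fx -3.08 wt [-1.25  0.15 -0.45] jt 5.5
```

Request:
{"op": "servo_tool", "data": {
  "increments": [
    {"slide":[0,-0.5,0],"dr":[0,0,0],"jaw":1},
    {"slide":[0,-1,0],"dr":[0,0,0],"jaw":1},
    {"slide":[0,-1.5,0],"dr":[0,0,0],"jaw":1},
    {"slide":[0,-2,0],"dr":[0,0,0],"jaw":1},
    {"slide":[0,-2,0],"dr":[0,0,0],"jaw":1}
  ]
}}

```text
t: 11.7
tool_pos: [0.6046, 0.0333, 0.2329]
orientation: [3.115, 0.383, -0.0]
force: [0.2, -12.2, -2.6]
opening: 0.0215
gripper_force: 60.1
```

```bash
python3 s.py
```

```text
t 11.70 holder xy mm [-20.32 -43.55] z 0.2329 push N 11.9 fx -2.77 wt [-1.79  0.14 -0.6 ] jt 7.4
```

Request:
{"op": "servo_tool", "data": {
  "increments": [
    {"slide":[0,-0.4,0],"dr":[0,0,0],"jaw":1},
    {"slide":[0,-0.8,0],"dr":[0,0,0],"jaw":1},
    {"slide":[0,-1.1,0],"dr":[0,0,0],"jaw":1},
    {"slide":[0,-1.1,0],"dr":[0,0,0],"jaw":1}
  ]
}}

```text
t: 12.1
tool_pos: [0.6044, 0.0341, 0.2329]
orientation: [3.115, 0.382, -0.0]
force: [-1.4, -13.3, -1.3]
opening: 0.0216
gripper_force: 60.2
```

```bash
python3 s.py
```

```text
t 12.10 holder xy mm [-20.37 -42.77] z 0.2329 push N 12.51 fx -4.62 wt [-2.02  0.11 -0.67] jt 8.5
```

Request:
{"op": "servo_tool", "data": {
  "increments": [
    {"slide":[0,-0.3,0],"dr":[0,0,0],"jaw":1},
    {"slide":[0,-0.6,0],"dr":[0,0,0],"jaw":1},
    {"slide":[0,-1.0,0],"dr":[0,0,0],"jaw":1},
    {"slide":[0,-1.0,0],"dr":[0,0,0],"jaw":1}
  ]
}}

```text
t: 12.5
tool_pos: [0.6041, 0.0348, 0.2329]
orientation: [3.114, 0.382, -0.0]
force: [-1.0, -14.5, -0.7]
opening: 0.0219
gripper_force: 60.2
```

```bash
python3 s.py
```

```text
t 12.50 holder xy mm [-20.41 -42.03] z 0.2329 push N 13.85 fx -4.51 wt [-2.28  0.16 -0.73] jt 9.5
```

Request:
{"op": "servo_tool", "data": {
  "increments": [
    {"slide":[0,8,0],"dr":[0,0,0],"jaw":1},
    {"slide":[0,16,0],"dr":[0,0,0],"jaw":1},
    {"slide":[-25,16,0],"dr":[0,0,0],"jaw":1},
    {"slide":[-55,16,0],"dr":[0,0,0],"jaw":1},
    {"slide":[-85,16,0],"dr":[0,0,0],"jaw":1},
    {"slide":[-105,16,0],"dr":[0,0,0],"jaw":1},
    {"slide":[-110,16,0],"dr":[0,0,0],"jaw":1},
    {"slide":[-110,12,0],"dr":[0,0,0],"jaw":1},
    {"slide":[-110,8,0],"dr":[0,0,0],"jaw":1},
    {"slide":[-110,7,0],"dr":[0,0,0],"jaw":1},
    {"slide":[-110,6.4,0],"dr":[0,0,0],"jaw":1},
    {"slide":[-110,5.8,0],"dr":[0,0,0],"jaw":1},
    {"slide":[-110,5.2,0],"dr":[0,0,0],"jaw":1},
    {"slide":[-110,4.6,0],"dr":[0,0,0],"jaw":1},
    {"slide":[-110,4,0],"dr":[0,0,0],"jaw":1},
    {"slide":[-110,3.4,0],"dr":[0,0,0],"jaw":1},
    {"slide":[-110,2.8,0],"dr":[0,0,0],"jaw":1},
    {"slide":[-110,2.2,0],"dr":[0,0,0],"jaw":1},
    {"slide":[-110,1.6,0],"dr":[0,0,0],"jaw":1},
    {"slide":[-110,1.6,0],"dr":[0,0,0],"jaw":1}
  ]
}}

```text
t: 14.5
tool_pos: [0.4977, 0.0077, 0.2328]
orientation: [3.116, 0.383, 0.0]
force: [0.8, -9.2, -3.9]
opening: 0.0214
gripper_force: 60.1
```

```bash
python3 s.py
```

```text
t 14.50 holder xy mm [-130.24  -42.36] z 0.2328 push N 9.16 fx -1.47 wt [-1.46  0.01 -0.53] jt 4.9
```

Request:
{"op": "servo_tool", "data": {
  "increments": [
    {"slide":[0,-0.5,0],"dr":[0,0,0],"jaw":1},
    {"slide":[0,-1,0],"dr":[0,0,0],"jaw":1},
    {"slide":[0,-1.5,0],"dr":[0,0,0],"jaw":1},
    {"slide":[0,-2,0],"dr":[0,0,0],"jaw":1},
    {"slide":[0,-2.4,0],"dr":[0,0,0],"jaw":1},
    {"slide":[0,-2.4,0],"dr":[0,0,0],"jaw":1}
  ]
}}

```text
t: 15.1
tool_pos: [0.4972, 0.0095, 0.2329]
orientation: [3.115, 0.383, 0.0]
force: [1.9, -12.6, -2.2]
opening: 0.0215
gripper_force: 60.2
```

```bash
python3 s.py
```

```text
t 15.10 holder xy mm [-130.33  -40.53] z 0.2329 push N 12.67 fx -1.17 wt [-2.13  0.05 -0.73] jt 7.0
```

Request:
{"op": "servo_tool", "data": {
  "increments": [
    {"slide":[0,-0.4,0],"dr":[0,0,0],"jaw":1},
    {"slide":[0,-0.8,0],"dr":[0,0,0],"jaw":1},
    {"slide":[0,-1.0,0],"dr":[0,0,0],"jaw":1},
    {"slide":[0,-1.0,0],"dr":[0,0,0],"jaw":1}
  ]
}}

```text
t: 15.5
tool_pos: [0.497, 0.0102, 0.2329]
orientation: [3.114, 0.382, -0.0]
force: [0.1, -14.9, -3.6]
opening: 0.0215
gripper_force: 60.3
```

```bash
python3 s.py
```

```text
t 15.50 holder xy mm [-130.38  -39.8 ] z 0.2329 push N 14.46 fx -3.5 wt [-2.36  0.05 -0.8 ] jt 7.9
```

Request:
{"op": "servo_tool", "data": {
  "increments": [
    {"slide":[0,9,0],"dr":[0,0,0],"jaw":1},
    {"slide":[0,18,0],"dr":[0,0,0],"jaw":1},
    {"slide":[25,18,0],"dr":[0,0,0],"jaw":1},
    {"slide":[55,18,0],"dr":[0,0,0],"jaw":1},
    {"slide":[85,18,0],"dr":[0,0,0],"jaw":1},
    {"slide":[105,18,0],"dr":[0,0,0],"jaw":1},
    {"slide":[110,17,0],"dr":[0,0,0],"jaw":1},
    {"slide":[110,12,0],"dr":[0,0,0],"jaw":1},
    {"slide":[110,9,0],"dr":[0,0,0],"jaw":1},
    {"slide":[110,7.7,0],"dr":[0,0,0],"jaw":1},
    {"slide":[110,7,0],"dr":[0,0,0],"jaw":1},
    {"slide":[110,6.3,0],"dr":[0,0,0],"jaw":1},
    {"slide":[110,5.5,0],"dr":[0,0,0],"jaw":1},
    {"slide":[110,4.8,0],"dr":[0,0,0],"jaw":1},
    {"slide":[110,4,0],"dr":[0,0,0],"jaw":1},
    {"slide":[110,3.2,0],"dr":[0,0,0],"jaw":1},
    {"slide":[110,2.4,0],"dr":[0,0,0],"jaw":1},
    {"slide":[110,1.5,0],"dr":[0,0,0],"jaw":1},
    {"slide":[110,0.6,0],"dr":[0,0,0],"jaw":1},
    {"slide":[110,0.6,0],"dr":[0,0,0],"jaw":1}
  ]
}}

```text
t: 17.5
tool_pos: [0.6037, 0.0364, 0.2329]
orientation: [3.115, 0.382, -0.0]
force: [-1.5, -11.8, -1.5]
opening: 0.0214
gripper_force: 60.1
```

```bash
python3 s.py
```

```text
t 17.50 holder xy mm [-20.41 -40.38] z 0.2329 push N 11.04 fx -4.3 wt [-1.76  0.19 -0.55] jt 7.5
```

Request:
{"op": "servo_tool", "data": {
  "increments": [
    {"slide":[0,-0.5,0],"dr":[0,0,0],"jaw":1},
    {"slide":[0,-1,0],"dr":[0,0,0],"jaw":1},
    {"slide":[0,-1.5,0],"dr":[0,0,0],"jaw":1},
    {"slide":[0,-1.8,0],"dr":[0,0,0],"jaw":1},
    {"slide":[0,-1.8,0],"dr":[0,0,0],"jaw":1}
  ]
}}

```text
t: 18.0
tool_pos: [0.6034, 0.0376, 0.2329]
orientation: [3.114, 0.381, -0.001]
force: [-0.4, -15.5, -1.6]
opening: 0.0217
gripper_force: 60.2
```

```bash
python3 s.py
```

```text
t 18.00 holder xy mm [-20.48 -39.13] z 0.2329 push N 14.91 fx -4.19 wt [-2.27  0.18 -0.73] jt 9.4
```

Request:
{"op": "servo_tool", "data": {
  "increments": [
    {"slide":[0,9,0],"dr":[0,0,0],"jaw":1},
    {"slide":[0,18,0],"dr":[0,0,0],"jaw":1},
    {"slide":[-25,18,0],"dr":[0,0,0],"jaw":1},
    {"slide":[-55,18,0],"dr":[0,0,0],"jaw":1},
    {"slide":[-85,18,0],"dr":[0,0,0],"jaw":1},
    {"slide":[-105,18,0],"dr":[0,0,0],"jaw":1},
    {"slide":[-110,17,0],"dr":[0,0,0],"jaw":1},
    {"slide":[-110,12,0],"dr":[0,0,0],"jaw":1},
    {"slide":[-110,8.5,0],"dr":[0,0,0],"jaw":1},
    {"slide":[-110,7,0],"dr":[0,0,0],"jaw":1},
    {"slide":[-110,6.3,0],"dr":[0,0,0],"jaw":1},
    {"slide":[-110,5.6,0],"dr":[0,0,0],"jaw":1},
    {"slide":[-110,4.9,0],"dr":[0,0,0],"jaw":1},
    {"slide":[-110,4.2,0],"dr":[0,0,0],"jaw":1},
    {"slide":[-110,3.5,0],"dr":[0,0,0],"jaw":1},
    {"slide":[-110,2.7,0],"dr":[0,0,0],"jaw":1},
    {"slide":[-110,1.9,0],"dr":[0,0,0],"jaw":1},
    {"slide":[-110,1,0],"dr":[0,0,0],"jaw":1},
    {"slide":[-110,0,0],"dr":[0,0,0],"jaw":1},
    {"slide":[-110,0,0],"dr":[0,0,0],"jaw":1}
  ]
}}

```text
t: 20.0
tool_pos: [0.4967, 0.0119, 0.2329]
orientation: [3.115, 0.383, 0.0]
force: [0.8, -11.7, -3.5]
opening: 0.0216
gripper_force: 60.2
```

```bash
python3 s.py
```

```text
t 20.00 holder xy mm [-130.2   -38.09] z 0.2329 push N 11.5 fx -2.1 wt [-1.77 -0.09 -0.65] jt 6.2
```

Request:
{"op": "servo_tool", "data": {
  "increments": [
    {"slide":[0,-0.5,0],"dr":[0,0,0],"jaw":1},
    {"slide":[0,-1,0],"dr":[0,0,0],"jaw":1},
    {"slide":[0,-1.4,0],"dr":[0,0,0],"jaw":1},
    {"slide":[0,-1.7,0],"dr":[0,0,0],"jaw":1},
    {"slide":[0,-1.7,0],"dr":[0,0,0],"jaw":1}
  ]
}}

```text
t: 20.5
tool_pos: [0.4963, 0.013, 0.2329]
orientation: [3.114, 0.382, 0.0]
force: [1.9, -13.8, -3.6]
opening: 0.0215
gripper_force: 60.3
```

```bash
python3 s.py
```

```text
t 20.50 holder xy mm [-130.31  -36.9 ] z 0.2329 push N 13.85 fx -1.51 wt [-2.31 -0.07 -0.79] jt 7.8
```

Request:
{"op": "servo_tool", "data": {
  "increments": [
    {"slide":[0,9,0],"dr":[0,0,0],"jaw":1},
    {"slide":[0,18,0],"dr":[0,0,0],"jaw":1},
    {"slide":[25,18,0],"dr":[0,0,0],"jaw":1},
    {"slide":[55,18,0],"dr":[0,0,0],"jaw":1},
    {"slide":[85,18,0],"dr":[0,0,0],"jaw":1},
    {"slide":[105,18,0],"dr":[0,0,0],"jaw":1},
    {"slide":[110,17,0],"dr":[0,0,0],"jaw":1},
    {"slide":[110,12,0],"dr":[0,0,0],"jaw":1},
    {"slide":[110,9,0],"dr":[0,0,0],"jaw":1},
    {"slide":[110,7.7,0],"dr":[0,0,0],"jaw":1},
    {"slide":[110,7,0],"dr":[0,0,0],"jaw":1},
    {"slide":[110,6.3,0],"dr":[0,0,0],"jaw":1},
    {"slide":[110,5.5,0],"dr":[0,0,0],"jaw":1},
    {"slide":[110,4.8,0],"dr":[0,0,0],"jaw":1},
    {"slide":[110,4,0],"dr":[0,0,0],"jaw":1},
    {"slide":[110,3.2,0],"dr":[0,0,0],"jaw":1},
    {"slide":[110,2.4,0],"dr":[0,0,0],"jaw":1},
    {"slide":[110,1.5,0],"dr":[0,0,0],"jaw":1},
    {"slide":[110,0.6,0],"dr":[0,0,0],"jaw":1},
    {"slide":[110,0.6,0],"dr":[0,0,0],"jaw":1}
  ]
}}

```text
t: 22.5
tool_pos: [0.603, 0.0392, 0.2329]
orientation: [3.115, 0.382, -0.001]
force: [-0.9, -10.6, -2.5]
opening: 0.0218
gripper_force: 60.1
```

```bash
python3 s.py
```

```text
t 22.50 holder xy mm [-20.43 -37.48] z 0.2329 push N 10.08 fx -3.43 wt [-1.82  0.17 -0.57] jt 7.5
```

Request:
{"op": "servo_tool", "data": {
  "increments": [
    {"slide":[0,-0.5,0],"dr":[0,0,0],"jaw":1},
    {"slide":[0,-1,0],"dr":[0,0,0],"jaw":1},
    {"slide":[0,-1.5,0],"dr":[0,0,0],"jaw":1},
    {"slide":[0,-1.9,0],"dr":[0,0,0],"jaw":1},
    {"slide":[0,-1.9,0],"dr":[0,0,0],"jaw":1}
  ]
}}

```text
t: 23.0
tool_pos: [0.6026, 0.0404, 0.2329]
orientation: [3.114, 0.381, -0.001]
force: [-2.2, -15.1, -0.6]
opening: 0.0218
gripper_force: 60.2
```

```bash
python3 s.py
```

```text
t 23.00 holder xy mm [-20.52 -36.17] z 0.2329 push N 14.1 fx -5.78 wt [-2.34  0.19 -0.66] jt 9.5
```

Request:
{"op": "servo_tool", "data": {
  "increments": [
    {"slide":[0,9,0],"dr":[0,0,0],"jaw":1},
    {"slide":[0,18,0],"dr":[0,0,0],"jaw":1},
    {"slide":[-25,18,0],"dr":[0,0,0],"jaw":1},
    {"slide":[-55,18,0],"dr":[0,0,0],"jaw":1},
    {"slide":[-85,18,0],"dr":[0,0,0],"jaw":1},
    {"slide":[-105,18,0],"dr":[0,0,0],"jaw":1},
    {"slide":[-110,17,0],"dr":[0,0,0],"jaw":1},
    {"slide":[-110,12,0],"dr":[0,0,0],"jaw":1},
    {"slide":[-110,8.5,0],"dr":[0,0,0],"jaw":1},
    {"slide":[-110,7,0],"dr":[0,0,0],"jaw":1},
    {"slide":[-110,6.3,0],"dr":[0,0,0],"jaw":1},
    {"slide":[-110,5.6,0],"dr":[0,0,0],"jaw":1},
    {"slide":[-110,4.9,0],"dr":[0,0,0],"jaw":1},
    {"slide":[-110,4.2,0],"dr":[0,0,0],"jaw":1},
    {"slide":[-110,3.5,0],"dr":[0,0,0],"jaw":1},
    {"slide":[-110,2.7,0],"dr":[0,0,0],"jaw":1},
    {"slide":[-110,2,0],"dr":[0,0,0],"jaw":1},
    {"slide":[-110,1.4,0],"dr":[0,0,0],"jaw":1},
    {"slide":[-110,0.8,0],"dr":[0,0,0],"jaw":1},
    {"slide":[-110,0.8,0],"dr":[0,0,0],"jaw":1}
  ]
}}

```text
t: 25.0
tool_pos: [0.4962, 0.0141, 0.2329]
orientation: [3.115, 0.383, 0.001]
force: [1.0, -10.2, -4.0]
opening: 0.0217
gripper_force: 60.2
```

```bash
python3 s.py
```

```text
t 25.00 holder xy mm [-130.16  -35.8 ] z 0.2329 push N 10.12 fx -1.54 wt [-1.69 -0.16 -0.64] jt 5.6
```

Request:
{"op": "servo_tool", "data": {
  "increments": [
    {"slide":[0,-0.5,0],"dr":[0,0,0],"jaw":1},
    {"slide":[0,-1,0],"dr":[0,0,0],"jaw":1},
    {"slide":[0,-1.5,0],"dr":[0,0,0],"jaw":1},
    {"slide":[0,-1.8,0],"dr":[0,0,0],"jaw":1},
    {"slide":[0,-1.8,0],"dr":[0,0,0],"jaw":1}
  ]
}}

```text
t: 25.5
tool_pos: [0.4958, 0.0154, 0.2329]
orientation: [3.115, 0.382, 0.0]
force: [1.9, -12.6, -4.4]
opening: 0.0215
gripper_force: 60.3
```

```bash
python3 s.py
```

```text
t 25.50 holder xy mm [-130.23  -34.46] z 0.2329 push N 12.7 fx -1.28 wt [-2.2  -0.19 -0.76] jt 7.3
```

Request:
{"op": "servo_tool", "data": {
  "increments": [
    {"slide":[0,-0.4,0],"dr":[0,0,0],"jaw":1},
    {"slide":[0,-0.7,0],"dr":[0,0,0],"jaw":1},
    {"slide":[0,-0.7,0],"dr":[0,0,0],"jaw":1},
    {"slide":[0,8,0],"dr":[0,0,0],"jaw":1},
    {"slide":[0,16,0],"dr":[0,0,0],"jaw":1},
    {"slide":[27,17,0],"dr":[0,0,0],"jaw":1},
    {"slide":[60,17,0],"dr":[0,0,0],"jaw":1},
    {"slide":[95,17,0],"dr":[0,0,0],"jaw":1},
    {"slide":[110,16,0],"dr":[0,0,0],"jaw":1},
    {"slide":[110,12,0],"dr":[0,0,0],"jaw":1},
    {"slide":[110,8.5,0],"dr":[0,0,0],"jaw":1},
    {"slide":[110,7,0],"dr":[0,0,0],"jaw":1},
    {"slide":[110,6,0],"dr":[0,0,0],"jaw":1},
    {"slide":[110,5,0],"dr":[0,0,0],"jaw":1},
    {"slide":[110,4,0],"dr":[0,0,0],"jaw":1},
    {"slide":[110,3,0],"dr":[0,0,0],"jaw":1},
    {"slide":[110,2,0],"dr":[0,0,0],"jaw":1},
    {"slide":[110,1.2,0],"dr":[0,0,0],"jaw":1},
    {"slide":[110,0.5,0],"dr":[0,0,0],"jaw":1},
    {"slide":[110,0.5,0],"dr":[0,0,0],"jaw":1}
  ]
}}

```text
t: 27.5
tool_pos: [0.6021, 0.0415, 0.2328]
orientation: [3.115, 0.382, -0.001]
force: [-1.6, -10.4, -1.5]
opening: 0.022
gripper_force: 60.1
```

```bash
python3 s.py
```

```text
t 27.50 holder xy mm [-20.73 -35.01] z 0.2328 push N 9.67 fx -4.1 wt [-1.68  0.32 -0.53] jt 7.0
```

Request:
{"op": "servo_tool", "data": {
  "increments": [
    {"slide":[0,-0.5,0],"dr":[0,0,0],"jaw":1},
    {"slide":[0,-1,0],"dr":[0,0,0],"jaw":1},
    {"slide":[0,-1.5,0],"dr":[0,0,0],"jaw":1},
    {"slide":[0,-1.9,0],"dr":[0,0,0],"jaw":1},
    {"slide":[0,-1.9,0],"dr":[0,0,0],"jaw":1}
  ]
}}

```text
t: 28.0
tool_pos: [0.6018, 0.0425, 0.2328]
orientation: [3.114, 0.381, -0.001]
force: [-2.2, -14.9, -1.0]
opening: 0.0217
gripper_force: 60.2
```

```bash
python3 s.py
```

```text
t 28.00 holder xy mm [-20.85 -33.97] z 0.2328 push N 13.9 fx -5.81 wt [-2.49  0.3  -0.71] jt 9.9
```

Request:
{"op": "servo_tool", "data": {
  "increments": [
    {"slide":[0,9,0],"dr":[0,0,0],"jaw":1},
    {"slide":[0,18,0],"dr":[0,0,0],"jaw":1},
    {"slide":[-25,18,0],"dr":[0,0,0],"jaw":1},
    {"slide":[-55,18,0],"dr":[0,0,0],"jaw":1},
    {"slide":[-85,18,0],"dr":[0,0,0],"jaw":1},
    {"slide":[-105,18,0],"dr":[0,0,0],"jaw":1},
    {"slide":[-110,17,0],"dr":[0,0,0],"jaw":1},
    {"slide":[-110,12,0],"dr":[0,0,0],"jaw":1},
    {"slide":[-110,8.5,0],"dr":[0,0,0],"jaw":1},
    {"slide":[-110,7,0],"dr":[0,0,0],"jaw":1},
    {"slide":[-110,6.3,0],"dr":[0,0,0],"jaw":1},
    {"slide":[-110,5.6,0],"dr":[0,0,0],"jaw":1},
    {"slide":[-110,4.9,0],"dr":[0,0,0],"jaw":1},
    {"slide":[-110,4.2,0],"dr":[0,0,0],"jaw":1},
    {"slide":[-110,3.5,0],"dr":[0,0,0],"jaw":1},
    {"slide":[-110,2.7,0],"dr":[0,0,0],"jaw":1},
    {"slide":[-110,1.9,0],"dr":[0,0,0],"jaw":1},
    {"slide":[-110,1.1,0],"dr":[0,0,0],"jaw":1},
    {"slide":[-110,0.5,0],"dr":[0,0,0],"jaw":1},
    {"slide":[-110,0.5,0],"dr":[0,0,0],"jaw":1}
  ]
}}

```text
t: 30.0
tool_pos: [0.4954, 0.0163, 0.2328]
orientation: [3.115, 0.383, -0.0]
force: [0.6, -13.0, -2.9]
opening: 0.0217
gripper_force: 60.2
```

```bash
python3 s.py
```

```text
t 30.00 holder xy mm [-130.34  -33.47] z 0.2328 push N 12.81 fx -2.55 wt [-2.16  0.05 -0.65] jt 7.3
```

Request:
{"op": "servo_tool", "data": {
  "increments": [
    {"slide":[0,-0.3,0],"dr":[0,0,0],"jaw":1},
    {"slide":[0,-0.6,0],"dr":[0,0,0],"jaw":1},
    {"slide":[0,-0.6,0],"dr":[0,0,0],"jaw":1}
  ]
}}

```text
t: 30.3
tool_pos: [0.4953, 0.0165, 0.2329]
orientation: [3.114, 0.382, -0.0]
force: [0.5, -15.0, -3.0]
opening: 0.0217
gripper_force: 60.3
```

```bash
python3 s.py
```

```text
t 30.30 holder xy mm [-130.4   -33.21] z 0.2329 push N 14.66 fx -3.2 wt [-2.51  0.05 -0.82] jt 8.3
```

Request:
{"op": "servo_tool", "data": {
  "increments": [
    {"slide":[0,9,0],"dr":[0,0,0],"jaw":1},
    {"slide":[0,18,0],"dr":[0,0,0],"jaw":1},
    {"slide":[25,18,0],"dr":[0,0,0],"jaw":1},
    {"slide":[55,18,0],"dr":[0,0,0],"jaw":1},
    {"slide":[85,18,0],"dr":[0,0,0],"jaw":1},
    {"slide":[105,18,0],"dr":[0,0,0],"jaw":1},
    {"slide":[110,17,0],"dr":[0,0,0],"jaw":1},
    {"slide":[110,12,0],"dr":[0,0,0],"jaw":1},
    {"slide":[110,9,0],"dr":[0,0,0],"jaw":1},
    {"slide":[110,7.5,0],"dr":[0,0,0],"jaw":1},
    {"slide":[110,6.6,0],"dr":[0,0,0],"jaw":1},
    {"slide":[110,5.8,0],"dr":[0,0,0],"jaw":1},
    {"slide":[110,5,0],"dr":[0,0,0],"jaw":1},
    {"slide":[110,4.2,0],"dr":[0,0,0],"jaw":1},
    {"slide":[110,3.4,0],"dr":[0,0,0],"jaw":1},
    {"slide":[110,2.6,0],"dr":[0,0,0],"jaw":1},
    {"slide":[110,1.8,0],"dr":[0,0,0],"jaw":1},
    {"slide":[110,1,0],"dr":[0,0,0],"jaw":1},
    {"slide":[110,0.6,0],"dr":[0,0,0],"jaw":1},
    {"slide":[110,0.6,0],"dr":[0,0,0],"jaw":1}
  ]
}}

```text
t: 32.3
tool_pos: [0.6022, 0.0424, 0.233]
orientation: [3.114, 0.382, -0.0]
force: [-0.9, -13.6, -1.6]
opening: 0.0217
gripper_force: 60.2
```

```bash
python3 s.py
```

```text
t 32.30 holder xy mm [-20.42 -34.14] z 0.233 push N 13.01 fx -4.18 wt [-2.15  0.1  -0.74] jt 9.0
```

Request:
{"op": "servo_tool", "data": {
  "increments": [
    {"slide":[0,-0.3,0],"dr":[0,0,0],"jaw":1},
    {"slide":[0,-0.6,0],"dr":[0,0,0],"jaw":1},
    {"slide":[0,-0.6,0],"dr":[0,0,0],"jaw":1}
  ]
}}

```text
t: 32.6
tool_pos: [0.6021, 0.0426, 0.2329]
orientation: [3.114, 0.381, -0.001]
force: [-0.7, -15.5, -0.5]
opening: 0.0215
gripper_force: 60.3
```

```bash
python3 s.py
```

```text
t 32.60 holder xy mm [-20.51 -33.89] z 0.2329 push N 14.88 fx -4.49 wt [-2.43  0.14 -0.74] jt 10.1
```

Neither foot moves any more under about 14.7 N (3 N per mm, purely elastic), so both are home. I'll take the mallet back to its old clear spot.

Request:
{"op": "servo_tool", "data": {
  "increments": [
    {"slide":[0,12,0],"dr":[0,0,0],"jaw":1},
    {"slide":[0,30,0],"dr":[0,0,0],"jaw":1},
    {"slide":[0,40,-25],"dr":[0,0,0],"jaw":1},
    {"slide":[-5,55,-55],"dr":[0,0,0],"jaw":1},
    {"slide":[-20,80,-70],"dr":[0,0,0.01],"jaw":1},
    {"slide":[-40,115,-70],"dr":[0,0,0.02],"jaw":1},
    {"slide":[-62,155,-70],"dr":[0,0,0.031],"jaw":1},
    {"slide":[-85,195,-70],"dr":[0,0,0.031],"jaw":1},
    {"slide":[-108,230,-70],"dr":[0,0,0.031],"jaw":1},
    {"slide":[-126,256,-60],"dr":[0,0,0.031],"jaw":1},
    {"slide":[-133,268,-45],"dr":[0,0,0.031],"jaw":1},
    {"slide":[-133,268,-20],"dr":[0,0,0.031],"jaw":1},
    {"slide":[-133,268,5],"dr":[0,0,0.031],"jaw":1},
    {"slide":[-133,268,22],"dr":[0,0,0.031],"jaw":1},
    {"slide":[-133,268,32],"dr":[0,0,0.031],"jaw":1},
    {"slide":[-133,268,37],"dr":[0,0,0.031],"jaw":1},
    {"slide":[-133,268,39],"dr":[0,0,0.031],"jaw":1},
    {"slide":[-133,268,40],"dr":[0,0,0.031],"jaw":1},
    {"slide":[-133,268,40],"dr":[0,0,0.031],"jaw":1}
  ]
}}

```text
t: 34.5
tool_pos: [0.5386, -0.2471, 0.1936]
orientation: [3.123, 0.337, 0.002]
force: [-0.4, -0.7, -2.0]
opening: 0.0216
gripper_force: 60.0
```

```bash
python3 s.py; python3 - <<'E'
from h import *
I,D=read_camera("top"); z=np.load("top0.npz"); 
cv2.imwrite("pics/jaw.png",np.hstack([cv2.resize(a[165:240,180:290],(400,273),interpolation=cv2.INTER_CUBIC) for a in(z["I"],I)])[:,:,::-1])
C=cloud("top",D);H=cv2.cvtColor(I,cv2.COLOR_RGB2HSV).astype(int)
m=np.zeros((384,512),bool);m[172:233,185:275]=1
red=m&((H[...,0]<8)|(H[...,0]>172))&(H[...,1]>140)&(H[...,2]>50)
k,L,S,c=cv2.connectedComponentsWithStats(red.astype(np.uint8))
for i in range(1,k):
    if S[i,4]<13: continue
    P=C[L==i];zt=np.nanpercentile(P[:,2],97);T=P[P[:,2]>zt-.012];r=cv2.minAreaRect(T[:,:2].astype(np.float32)*1000)
    d=np.array(r[0])-[613.7,80.5];print(np.round(r[0],1),np.round(r[1],1),"holder",round(d@[.97,.2436],1),round(d@[-.2436,.97],1))
E
```

```text
t 34.50 holder xy mm [-152.7  -299.49] z 0.1936 push N 0.61 fx -0.52 wt [0.   0.09 0.02] jt 0.0
[661.7 108.1] [30.6 22. ] holder 53.3 15.0
[639.5 -20.5] [91.1  8.7] holder 0.4 -104.2
[593.4 156.7] [135.8  18.6] holder -1.2 78.9
[555.   80.9] [31.2 21.8] holder -56.8 14.7
```

View pics/jaw.png

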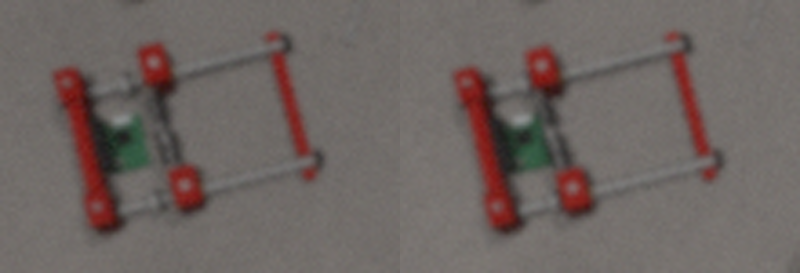

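Both feet moved about 11 mm, to holder y = 15.0 (far) and 14.7 (near). In the after-crop, feet at (542,70) and (574,190), they now cover the collars. So they are level and home; I'll set the mallet down.

Request:
{"op": "servo_tool", "data": {
  "increments": [
    {"slide":[0,0,1],"dr":[0,0,0],"jaw":1},
    {"slide":[0,0,2],"dr":[0,0,0],"jaw":1},
    {"slide":[0,0,2.8],"dr":[0,0,0],"jaw":1},
    {"slide":[0,0,2.8],"dr":[0,0,0],"jaw":1}
  ]
}}

```text
t: 34.95
tool_pos: [0.5383, -0.2471, 0.1906]
orientation: [3.123, 0.337, 0.001]
force: [-3.1, 0.8, 5.2]
opening: 0.0218
gripper_force: 60.0
```

Touching the mat (force now +5 N). Open gently, then withdraw.

Request:
{"op": "servo_tool", "data": {
  "increments": [
    {"slide":[0,0,0],"dr":[0,0,0],"jaw":0.7},
    {"slide":[0,0,0],"dr":[0,0,0],"jaw":0.6},
    {"slide":[0,0,0],"dr":[0,0,0],"jaw":0.4},
    {"slide":[0,0,0],"dr":[0,0,0],"jaw":0.2},
    {"slide":[0,0,0],"dr":[0,0,0],"jaw":0},
    {"slide":[0,0,0],"dr":[0,0,0],"jaw":0},
    {"slide":[0,0,0],"dr":[0,0,0],"jaw":0},
    {"slide":[0,0,-15],"dr":[0,0,0],"jaw":0},
    {"slide":[0,0,-45],"dr":[0,0,0],"jaw":0},
    {"slide":[0,0,-85],"dr":[0,0,0],"jaw":0},
    {"slide":[0,0,-125],"dr":[0,0,0],"jaw":0},
    {"slide":[0,0,-160],"dr":[0,0,0],"jaw":0},
    {"slide":[0,0,-160],"dr":[0,0,0],"jaw":0},
    {"slide":[0,0,-160],"dr":[0,0,0],"jaw":0}
  ]
}}

```text
t: 36.35
tool_pos: [0.5384, -0.2471, 0.3522]
orientation: [3.121, 0.337, 0.005]
force: [0.6, -0.3, -0.8]
opening: 0.0928
gripper_force: 0.0
```

```bash
python3 - <<'E'
from h import *
print(read_state()["force"])
I,D=read_camera("scene"); cv2.imwrite("pics/end.png",cv2.resize(I,(800,600))[:,:,::-1])
E
```

```text
[ 0.59128213 -0.30807095 -0.80636036]
```

View pics/end.png

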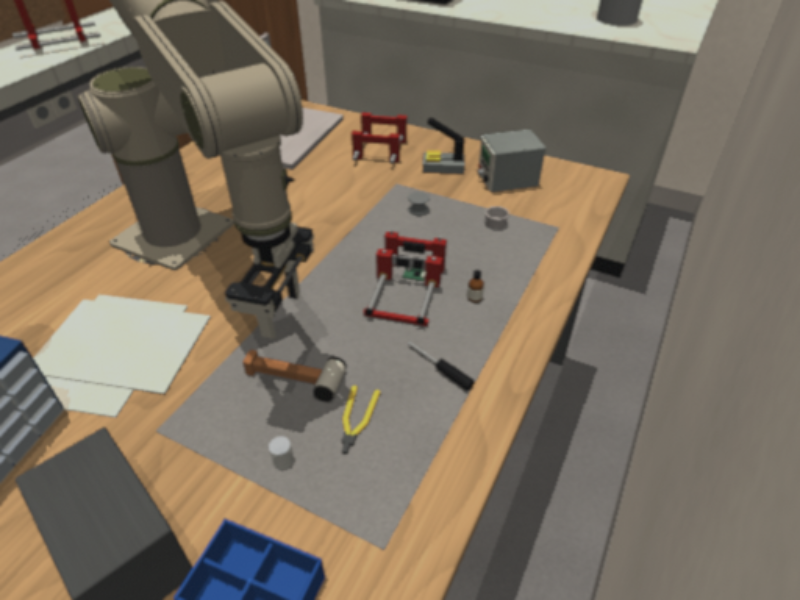

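The mallet lies flat on the mat at (295,372), the jaw is up at its collars (412,265), and the other things are where they were. I'm handing the job in.

```bash
python3 -c "
from plant import close_job; print(close_job())"
```

```text
the job is handed in; nothing more can be done
None
```

The jaw is up against both stop collars, judging by neither foot moving any further at about 15 N (the highest push I read); the mallet lies flat on the mat, the rest of the bench is undisturbed, and the job is handed in at about 36 s.

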